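Stopper a vial through the press guard

TASK

One of the two vials in the small bench press has a stopper standing proud of its neck; the other is still open. Without grasping anything, reach through the guard window in front of the stoppered vial and with the fingertips press that lever down until the stopper is fully home, keep it down for two seconds, then let the lever rise and withdraw. Touch neither the guard nor the vials, leave the other lever alone, and leave the things standing round the press where they are.

Things in the scene. Friction and masses are not known exactly. Their poses are not given: they have to be found in the camera images.
- press: White base plate of the twin press, fixed to the bench, 220 (x) x 290 (y) x 15 mm. Origin: centre of its underside. Its x axis points from the front (windows, nearest the robot) to the open rear; y to the left lane, z up. Lanes at y = +65 mm (left) and -65 mm (right), each with a vial at x = +10 mm and a lever. Yaw up to 0.3 rad either way.
- guard: Fixed grey guard; origin and axes of the press. Closed at the front (x = -108 mm) and sides (y = +-140 mm), open at the rear. Its 6 mm roof (rear part clear) rises 15 degrees towards +x: mid-thickness 128 mm above the bench at the front edge, 144 mm at x = -50, 181 mm at the rear edge x = +90. Two windows of 70 x 70 mm, a 60 mm bar between. Never touch it.
- left_window (a point): Centre of the left window opening, at x = -50, y = +65, z = 144 mm in the press frame. Axes as the press (not tilted); the window's outward normal is (-0.259, 0, 0.966) in that frame.
- right_window (a point): Centre of the right window opening, at x = -50, y = -65, z = 144 mm in the press frame, otherwise as the left.
- left_paddle (a point): Centre of the top face of the metal paddle (40 (x) x 36 (y) x 10 mm) at the front end of the left lever, 13 mm below the left window's centre when the lever is up. Its axes turn with the lever.
- right_paddle (a point): The same on the right lever.
- left_lever (a joint): Left lever: 0 = up (springs back), grows as the paddle goes down, stop 0.22 rad. A 14 mm wide steel bar along x, hinge at x = +80, z = 125 mm in the press frame; paddle centre 130 mm, rubber foot 70 mm before the hinge. The foot meets a proud stopper at 0.03 to 0.09 rad; home at about 0.18 (paddle 24 mm down), then a hard stop. At the paddle: spring 2 N, 6 to 8 N while the stopper moves.
- right_lever (a joint): Angle of the right lever, the same as the left.
- vial_stoppered: Amber glass vial 44 mm wide, 69 mm tall, fixed in the left or the right nest, carrying the stopper. Origin: centre of its underside, 15 mm above the bench.
- vial_open: Identical amber vial without stopper, fixed in the other nest. Origin as above.
- stopper (a joint): How far the white stopper has been pushed in: 0 = standing 10 mm proud of the vial's rim, 0.010 m = fully home, its head flat on the rim. Starts between 0 and 0.003. Stays where it is pushed.
- stopper_top (a point): Centre of the stopper's flat top (head 36 mm wide, 10 mm thick); 104 mm above the bench at 0, 94 mm when home.
- spray_bottle: Loose white spray bottle, 68 mm wide, 182 mm tall, beside the press. Origin: centre of its underside. A bystander.
- reagent_jar: Loose jar, 60 mm wide, 110 mm tall, on the other side of the press. Origin: centre of its underside. A bystander.
- sample_jar: Loose small closed jar, 32 mm wide, 70 mm tall, close by the left side of the press. Origin: centre of its underside. A bystander.

How it is judged:
By the outcome, as a careful person would: the job done as asked, in the order asked, and still so for the second after the job is handed in, with the robot touching nothing.
It also fails if it takes over 38 s, if anything falls off the work surface, if the arm or the gripper's body presses on something with over 40 N, if the wrist force passes 120 N, or if a joint passes its speed limit or range.

ROBOT

A 6-joint arm with a two-finger parallel gripper is mounted at the origin on the work surface. World frame = base frame: x ahead of the robot, y to its left, z up, the work surface at z = 0. Lengths are in m, angles in rad, forces in N, time in s.
With the tool pointing down it reaches from about 0.25 to 0.725 m from the base axis. Payload 4 kg.
Tool frame: the origin (TCP) lies midway between the tips of the shut fingers; the grasp point (between the pads) lies bot.tcp_to_grasp behind it (bot.tcp_to_grasp is the distance from the TCP to the grasp point, in m); z points along the fingers, y is the line along which they close (so a half turn about z gives the same grasp; the last joint's range is limited). The gripper opens to 85 mm and grips with 20 to 120 N. Pads are 22 mm wide; open, the fingers measure 114 mm over their backs; the gripper's body (76 mm by 85 mm) begins 54 mm behind the grasp point. The pads swing forward as they close: fully open they stand 13 mm farther back than shut.
Start: joints at [-1.289, 0.241, 0.005, 1.335, 0, 1.571], TCP at [0.139, -0.48, 0.21] pointing down, gripper open.
Joint ranges: [-2.72, 2.72], [-1.05, 1.87], [-1.09, 1.28], [-1.99, 2.15], [-1.42, 1.44], [-3.14, 3.14]. Speed limits (rad/s): [2.79, 2.79, 3.14, 3.14, 3.14, 3.14].

INTERFACE

Orientations are given as a unit quaternion [x, y, z, w].
In Python, from workcell import readout, camera, bot gives the robot as it stands. The module is installed in compiled form; this text tells all that it offers.
- The arm moves only by the tool jog_arm, never from a script. Its argument "motion" is a list of rows, each an object of numbers: "x", "y", "z": the shift along the tool's x, y, z in mm; "spin": the turn about the tool's z in degrees; "fingers": the closure, from -1 (fully open) to 1 (shut). A call has 1 to 8 rows; each row is the pose to reach, as a shift and turn from the pose commanded when the call began, along the tool's axes at that moment; what a row does not reach only later rows make up. A row lasts 1/8 s, in which the tool goes at most 62.5 mm and 10.7 degrees, less where a joint would pass 70% of its speed; a pose out of reach is approached as far as the arm can. A call with a gripper value outside its range is refused whole. The fingers move at their own pace and stop on an object; the grip force is fixed at half the most. Time passes only in rows, so rows that repeat a pose let the fingers close. It gives the time, the measured TCP pose, the force, the opening and the grip force at its end, in the units of the state.
- readout.get_obs(): the state, without advancing time (a new reading comes with each control period).
- camera(name): name is "side" or "top" or "wrist"; returns a dict with "pixels" (400x640x3 uint8, red, green, blue), "K" (3x3 intrinsics, pixels), "dist" ([k1, k2, p1, p2, k3] as OpenCV has them; the pictures are not rectified), "rvec" (rotation vector, rad) and "tvec" (3), from world to camera coordinates, as OpenCV has them. Camera axes: x right, y down, z forward; pixel columns grow to the right and rows downward; lengths in m; the calibration is good to about 2 mm. A picture is of the moment at which its call begins. There is no depth.
- bot.job_done(): hands the job in; it is judged then, once.
The state is a dict: "clock": time; "joint_pos": joint angles; "joint_vel": joint speeds; "tau": joint torques, N m; "eef_pos": TCP position; "tool_rot": TCP orientation; "ft_force": force on the tool from outside, world axes, zero at the start; "ft_torque": the same for the moment, N m; "grip_width": finger opening in m; "grasp_force": force on a finger pad.
Only numpy, scipy, OpenCV 4.12 (cv2) and the standard library are available. Lean on these libraries where they do the work, as an engineer would, in place of code of your own. Each camera call takes 0.05 s, during which the arm holds its last target. There are 200 camera calls.

## Working session

There is one attempt and no reset: what is moved stays moved. The work goes in short steps, Python scripts to look and compute and a tool call to move; the robot and the scene stay as the last step left them, time stands still between calls to the robot, and variables do not carry over. Pictures are saved under pics/ and viewed, at most 10 in all, crops included, and the job is handed in when it is done.

Besides the shell and the picture viewer there is one more tool, called after ">>>" as a command line: name --argument value ..., lists and objects as JSON in quotes. jog_arm: Moves the arm, as the interface text tells. Its arguments: {"type":"object","properties":{"motion":{"type":"array"}},"required":["motion"]}

```bash
mkdir -p pics; python3 - <<'E'
from workcell import readout,camera,bot
import cv2,numpy as np
for n in("top","side"):
    c=camera(n); cv2.imwrite(f"pics/{n}0.png",c["pixels"][:,:,::-1])
    R=cv2.Rodrigues(np.array(c["rvec"],float))[0]; print(n,c["K"],c["dist"],-R.T@np.array(c["tvec"]).ravel(),R[2])
o=readout.get_obs();print(o["clock"],o["eef_pos"],o["tool_rot"],o["grip_width"],bot.tcp_to_grasp)
E
```

```text
top [[388.91018103   0.         316.40814859]
 [  0.         388.91018103 200.68681024]
 [  0.           0.           1.        ]] [-0.05104679  0.          0.          0.          0.        ] [0.53815719 0.06618408 1.00614925] [ 0.06435819  0.00492749 -0.9979147 ]
side [[393.93899556   0.         318.11516326]
 [  0.         393.93899556 195.13510946]
 [  0.           0.           1.        ]] [-0.06824646  0.          0.          0.          0.        ] [ 0.16744065 -0.15130098  0.76540556] [ 0.52493061  0.25876182 -0.81085768]
0.1 [ 0.13887536 -0.47971573  0.20871087] [ 9.90094124e-01  1.40402189e-01 -1.21023272e-04 -9.14987892e-04] 0.08524806188266244 0.0187
```

View pics/top0.png

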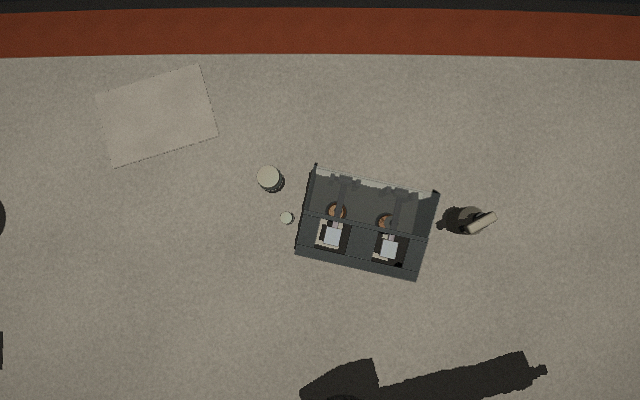

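View pics/side0.png

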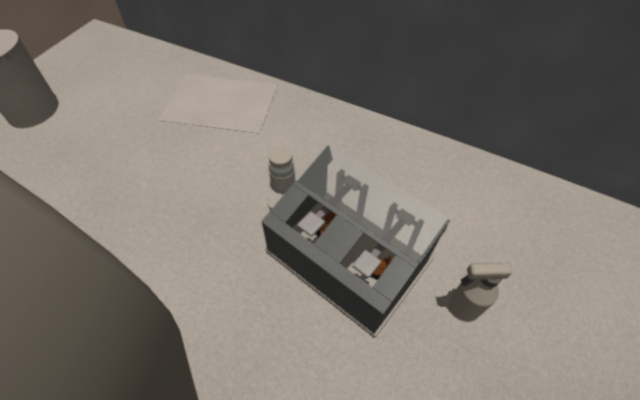

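The press sits around (368,225) in the top view, its front edge running (295,253) to (417,281), so the yaw is about -0.23. The windows are at about (332,236) and (389,248), and the sample jar is at (287,217). I'll zoom in to see which vial is stoppered, and mask the paddles.

```bash
cat > h.py <<'E'
import cv2,numpy as np
from workcell import readout,camera,bot
def ray(c,uv,z):
    "pixel(s) -> world points on plane(s) z"
    R=cv2.Rodrigues(np.array(c["rvec"],float))[0]; C=-R.T@np.array(c["tvec"],float).ravel()
    n=cv2.undistortPoints(np.array(uv,float).reshape(-1,1,2),c["K"],np.array(c["dist"])).reshape(-1,2)
    d=np.c_[n,np.ones(len(n))]@R
    return C+d*((np.array(z)-C[2])/d[:,2])[:,None]
def proj(c,P): return cv2.projectPoints(np.array(P,float).reshape(-1,3),np.array(c["rvec"]),np.array(c["tvec"]),c["K"],np.array(c["dist"]))[0].reshape(-1,2)
E
python3 - <<'E'
from h import *
t=camera("top")["pixels"][150:290,280:450,::-1]; s=camera("side")["pixels"][140:335,255:455,::-1]
f=lambda i,w:cv2.convertScaleAbs(cv2.resize(i,None,fx=w,fy=w,interpolation=cv2.INTER_CUBIC),alpha=1.5)
a=f(t,4.4);cv2.imwrite("pics/t1.png",a);cv2.imwrite("pics/s1.png",f(s,3))
E
```

```text
(no output)
```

View pics/t1.png

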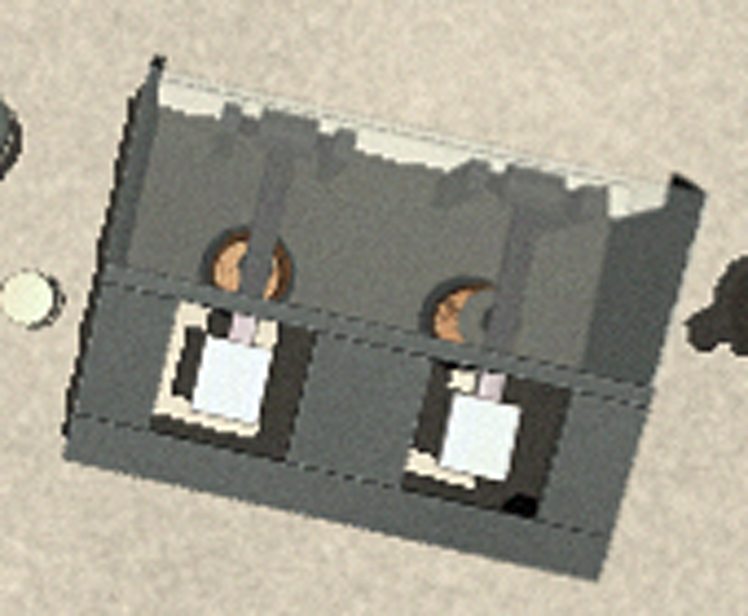

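View pics/s1.png

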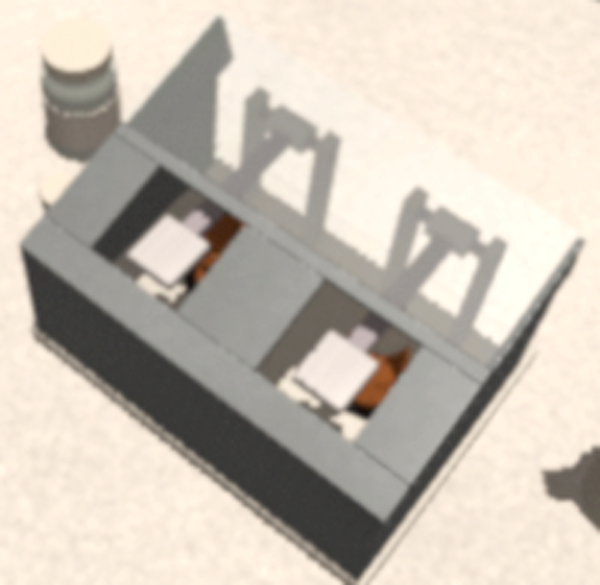

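The paddles are at crop (232,380) and (480,438) in the top view. Which vial carries the stopper isn't certain yet. I'll get the press pose from the paddles and roof edge, and enhance the vial area.

```bash
python3 - <<'E'
from h import *
c=camera("top"); im=c["pixels"]; sub=im[150:290,280:450]
m=(sub.min(2)>135).astype(np.uint8)
n,l,st,ce=cv2.connectedComponentsWithStats(m)
# paddles: bluish-white, vs cream
m=((sub[:,:,2].astype(int)-sub[:,:,0]>-3)&(sub.min(2)>120)).astype(np.uint8)
n,l,st,ce=cv2.connectedComponentsWithStats(cv2.morphologyEx(m,cv2.MORPH_OPEN,np.ones((5,5),np.uint8)))
for i in range(1,n):
  if st[i,4]>80:
    cc=ce[i]+[280,150]; print(st[i],cc,ray(c,[cc],[.131])); 
    print(cv2.minAreaRect(cv2.findContours((l==i).astype(np.uint8),0,2)[0][0]))
# roof front corners
uv=[[280+65/4.4,150+460/4.4],[280+599/4.4,150+580/4.4]]
print(ray(c,uv,[.13,.13]))
v=im[190:245,315:415,::-1]
v=cv2.resize(v,None,fx=7,fy=7,interpolation=cv2.INTER_NEAREST)
cv2.imwrite("pics/v.png",cv2.convertScaleAbs(v,alpha=2.0))
E
```

```text
[ 45  78  16  17 230] [332.36086957 235.88695652] [[0.51571392 0.03422592 0.131     ]]
((52.26470947265625, 85.9411849975586), (14.55213737487793, 16.249887466430664), 14.03624439239502)
[101  91  16  15 177] [388.00564972 247.73446328] [[ 0.4899152  -0.09062988  0.131     ]]
((108.5, 98.0), (14.0, 15.0), 90.0)
[[ 0.47344122  0.11821581  0.13      ]
 [ 0.41411971 -0.15378425  0.13      ]]
```

View pics/v.png

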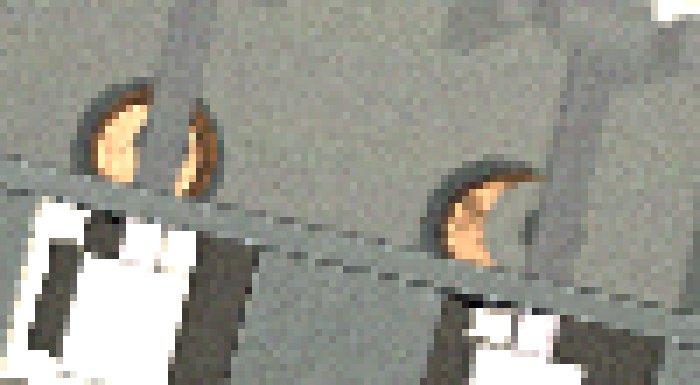

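>>> jog_arm --motion '[{"z": -60, "fingers": 1}, {"x": 50, "y": -30, "z": -100, "spin": 8, "fingers": 1}, {"x": 100, "y": -60, "z": -130, "spin": 16, "fingers": 1}, {"x": 150, "y": -95, "z": -140, "spin": 24, "fingers": 1}, {"x": 200, "y": -130, "z": -150, "spin": 28, "fingers": 1}, {"x": 250, "y": -165, "z": -150, "spin": 28, "fingers": 1}, {"x": 300, "y": -200, "z": -150, "spin": 28, "fingers": 1}, {"x": 350, "y": -235, "z": -150, "spin": 28, "fingers": 1}]'

```text
validation failed for argument at $.mo...
```

```bash
python3 - <<'E'
from h import *
from scipy.spatial.transform import Rotation as Ro
o=readout.get_obs();print(o["clock"],o["eef_pos"],Ro.from_quat(o["tool_rot"]).as_matrix().round(3),o["grip_width"],o["ft_force"])
c=camera("wrist");R=cv2.Rodrigues(np.array(c["rvec"],float))[0];print(-R.T@np.array(c["tvec"]).ravel(),R[2],c["K"][0,0])
cv2.imwrite("pics/w0.png",cv2.convertScaleAbs(c["pixels"][:,:,::-1],alpha=1.4))
E
```

```text
0.25 [ 0.13895209 -0.47998636  0.20908563] [[ 0.961  0.278 -0.   ]
 [ 0.278 -0.961  0.001]
 [-0.    -0.001 -1.   ]] 0.08523262711732767 [-0.03205699  0.28268645  0.39133489]
[ 0.21607358 -0.45808887  0.37384874] [-0.30358527 -0.08683594 -0.94883903] 345.7829112501756
```

View pics/w0.png

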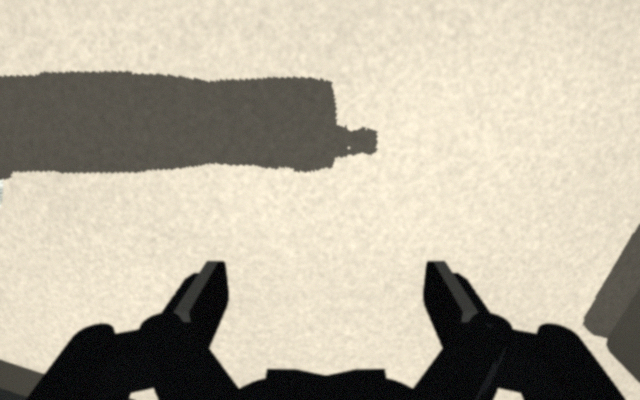

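>>> jog_arm --motion '[{"x": 0, "y": 0, "z": -60, "spin": 0, "fingers": 1}, {"x": 50, "y": -30, "z": -90, "spin": 8, "fingers": 1}, {"x": 100, "y": -60, "z": -110, "spin": 16, "fingers": 1}, {"x": 150, "y": -95, "z": -130, "spin": 24, "fingers": 1}, {"x": 200, "y": -130, "z": -140, "spin": 28, "fingers": 1}, {"x": 250, "y": -165, "z": -150, "spin": 28, "fingers": 1}, {"x": 300, "y": -200, "z": -150, "spin": 28, "fingers": 1}, {"x": 350, "y": -235, "z": -150, "spin": 28, "fingers": 1}]'

```text
clock: 1.3
eef_pos: [0.411, -0.1555, 0.3599]
tool_rot: [0.995, -0.103, 0.001, 0.0]
ft_force: [1.0, -0.5, -0.2]
grip_width: 0.0001
grasp_force: 0.0
```

>>> jog_arm --motion '[{"x": 27, "y": -48, "z": 0, "spin": 0, "fingers": 1}, {"x": 54, "y": -96, "z": 0, "spin": 0, "fingers": 1}, {"x": 80, "y": -145, "z": 0, "spin": 0, "fingers": 1}, {"x": 80, "y": -145, "z": 0, "spin": 0, "fingers": 1}]'

```text
clock: 1.8
eef_pos: [0.5135, -0.0675, 0.3583]
tool_rot: [0.997, -0.074, -0.0, -0.015]
ft_force: [-0.9, -0.1, -0.8]
grip_width: -0.0001
grasp_force: 0.0
```

```bash
python3 - <<'E'
from h import *
o=readout.get_obs();print(o["clock"],o["eef_pos"])
c=camera("wrist");np.save("w1.npy",c,allow_pickle=True)
a=-.21;R=np.array([[np.cos(a),-np.sin(a)],[np.sin(a),np.cos(a)]]);C=np.array([.5517,-.0386])
for y in(.065,-.065):
  for z in(.015,.084,.10): print(y,z,proj(c,[*(C+R@[.01,y]),z]))
  print("paddle",proj(c,[*(C+R@[-.05,y]),.131]))
cv2.imwrite("pics/w1.png",cv2.convertScaleAbs(c["pixels"][:,:,::-1],alpha=1.4))
E
```

```text
1.8 [ 0.51349796 -0.06749316  0.35828117]
0.065 0.015 [[264.04945794 104.44233018]]
0.065 0.084 [[253.03619376 108.19787408]]
0.065 0.1 [[249.99018599 109.23998893]]
paddle [[243.86392386 163.48207111]]
-0.065 0.015 [[354.14644745 110.14228132]]
-0.065 0.084 [[356.8292643  114.74768033]]
-0.065 0.1 [[357.57284928 116.0250032 ]]
paddle [[354.52985492 170.8401619 ]]
```

View pics/w1.png

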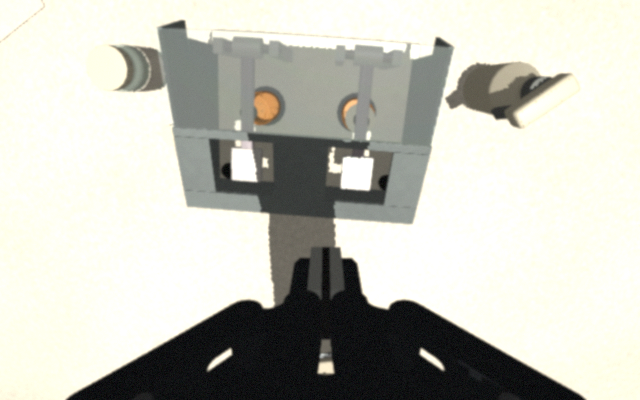

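In the wrist view the left vial at (265,107) looks all amber. The right one at (358,112) has a grey-white disc over it with only a thin amber crescent showing. I'll check this with a zoomed crop.

```bash
python3 - <<'E'
from h import *
c=np.load("w1.npy",allow_pickle=True).item();v=c["pixels"][80:200,210:410,::-1]
cv2.imwrite("pics/w1c.png",cv2.convertScaleAbs(cv2.resize(v,None,fx=4,fy=4,interpolation=cv2.INTER_CUBIC),alpha=2))
m=((v.min(2)>130)).astype(np.uint8)
n,l,st,ce=cv2.connectedComponentsWithStats(cv2.morphologyEx(m,cv2.MORPH_OPEN,np.ones((7,7),np.uint8)))
for i in range(1,n):
  if 200<st[i,4]<2000: cc=ce[i]+[210,80]; print(st[i],cc,ray(c,[cc],[.131]))
o=readout.get_obs();print(o["clock"],o["eef_pos"],o["tool_rot"])
E
```

```text
[ 21  61  25  40 819] [243.21245421 162.72405372] [[0.51735216 0.0359633  0.131     ]]
[ 120   77   43   33 1065] [354.36995305 172.46103286] [[ 0.48733751 -0.09132554  0.131     ]]
1.85 [ 0.51284118 -0.06798882  0.35860716] [ 9.97071339e-01 -7.49298635e-02 -1.02265547e-04 -1.53052586e-02]
```

View pics/w1c.png

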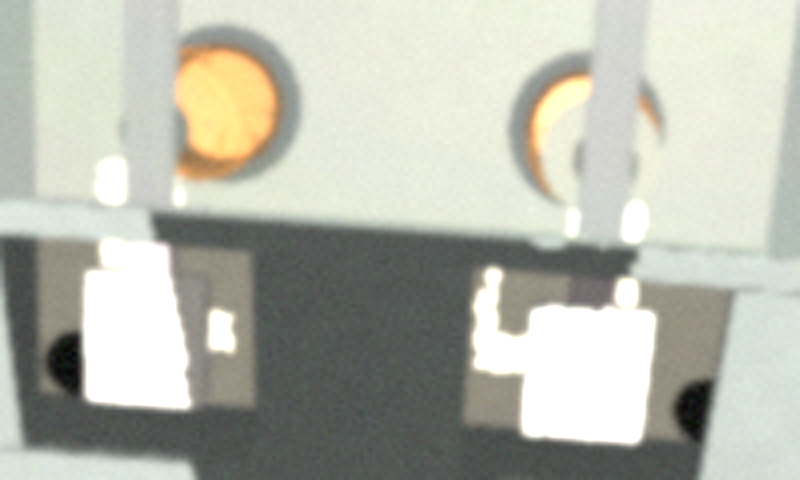

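The zoom settles it: the right vial carries the white stopper disc (crop (595,150)), and the left one is open. The last move stopped short and slightly tilted, so I'll check the joints.

```bash
python3 - <<'E'
from h import *
from scipy.spatial.transform import Rotation as Ro
o=readout.get_obs();print(o["clock"],o["joint_pos"].round(3) if hasattr(o["joint_pos"],'round') else o["joint_pos"],o["joint_vel"],o["eef_pos"]);print(Ro.from_quat(o["tool_rot"]).as_matrix().round(3))
c=np.load("w1.npy",allow_pickle=True).item();print(ray(c,[[357,173.5],[246,165]],[.131]*2))
E
```

```text
1.85 [-0.151  0.273  0.431  1.731  0.031  3.141] [-0.02517794 -0.03385892 -0.02653748  0.00694631 -0.00805666 -0.00060604] [ 0.51284118 -0.06798882  0.35860716]
[[ 0.989 -0.149  0.002]
 [-0.149 -0.988  0.031]
 [-0.002 -0.031 -1.   ]]
[[ 0.4856661  -0.09421217  0.131     ]
 [ 0.51419228  0.03327294  0.131     ]]
```

```bash
python3 - <<'E'
from h import *
from scipy.spatial.transform import Rotation as Ro
o=readout.get_obs();T=Ro.from_quat(o["tool_rot"]).as_matrix();p=o["eef_pos"]
c=np.load("w1.npy",allow_pickle=True).item();R=cv2.Rodrigues(np.array(c["rvec"],float))[0];C=-R.T@np.array(c["tvec"],float).ravel()
g=c["pixels"].max(2)
for v in range(246,330,6):
  xs=np.where(g[v]<40)[0]; xs=xs[(xs>60)&(xs<580)]
  if len(xs)==0: continue
  uv=[[xs.min(),v],[xs.max(),v]]
  d=(ray(c,uv,[0,0])-C)@T; q=(C-p)@T
  P=q+d*((0.008-q[0])/d[:,0])[:,None]; print(v,uv,(P*1e3).round().tolist())
E
```

```text
252 [[np.int64(322), 252], [np.int64(329), 252]] [[8.0, -1.0, -26.0], [8.0, 2.0, -26.0]]
258 [[np.int64(300), 258], [np.int64(329), 258]] [[8.0, -11.0, -31.0], [8.0, 2.0, -31.0]]
264 [[np.int64(295), 264], [np.int64(355), 264]] [[8.0, -13.0, -37.0], [8.0, 12.0, -36.0]]
270 [[np.int64(294), 270], [np.int64(356), 270]] [[8.0, -13.0, -41.0], [8.0, 13.0, -41.0]]
276 [[np.int64(293), 276], [np.int64(357), 276]] [[8.0, -13.0, -46.0], [8.0, 13.0, -46.0]]
282 [[np.int64(292), 282], [np.int64(358), 282]] [[8.0, -13.0, -50.0], [8.0, 13.0, -50.0]]
288 [[np.int64(291), 288], [np.int64(359), 288]] [[8.0, -13.0, -54.0], [8.0, 13.0, -54.0]]
294 [[np.int64(288), 294], [np.int64(361), 294]] [[8.0, -13.0, -58.0], [8.0, 13.0, -58.0]]
300 [[np.int64(284), 300], [np.int64(365), 300]] [[8.0, -14.0, -62.0], [8.0, 14.0, -62.0]]
306 [[np.int64(231), 306], [np.int64(420), 306]] [[8.0, -32.0, -66.0], [8.0, 33.0, -65.0]]
312 [[np.int64(220), 312], [np.int64(431), 312]] [[8.0, -35.0, -69.0], [8.0, 35.0, -69.0]]
318 [[np.int64(210), 318], [np.int64(441), 318]] [[8.0, -38.0, -72.0], [8.0, 38.0, -72.0]]
324 [[np.int64(199), 324], [np.int64(452), 324]] [[8.0, -40.0, -75.0], [8.0, 40.0, -75.0]]
```

>>> jog_arm --motion '[{"x": -12, "y": 14, "z": 0, "spin": -3, "fingers": 1}, {"x": -22, "y": 27, "z": 0, "spin": -5, "fingers": 1}, {"x": -22, "y": 27, "z": 0, "spin": -5, "fingers": 1}]'

```text
clock: 2.22
eef_pos: [0.4852, -0.0931, 0.3595]
tool_rot: [0.999, -0.034, 0.002, -0.015]
ft_force: [-0.9, -0.9, 0.4]
grip_width: -0.0002
grasp_force: 0.0
```

>>> jog_arm --motion '[{"x": 0, "y": 2, "z": 50, "spin": 1, "fingers": 1}, {"x": 0, "y": 3, "z": 100, "spin": 3, "fingers": 1}, {"x": 1, "y": 4, "z": 140, "spin": 3, "fingers": 1}, {"x": 1, "y": 5, "z": 170, "spin": 3, "fingers": 1}, {"x": 1, "y": 5, "z": 180, "spin": 3, "fingers": 1}, {"x": 1, "y": 5, "z": 180, "spin": 3, "fingers": 1}]'

```text
clock: 2.98
eef_pos: [0.4878, -0.0916, 0.1788]
tool_rot: [0.998, -0.058, 0.001, -0.015]
ft_force: [-0.0, -0.3, 1.2]
grip_width: 0.0002
grasp_force: 0.0
```

```bash
python3 - <<'E'
from h import *
from scipy.spatial.transform import Rotation as Ro
o=readout.get_obs();print(o["clock"],o["eef_pos"],np.array(o["joint_pos"]).round(3),o["ft_force"]);print(Ro.from_quat(o["tool_rot"]).as_matrix().round(3))
a=camera("top")["pixels"][200:290,330:450,::-1];c=camera("side");b=c["pixels"][205:315,325:415,::-1]
print(proj(c,o["eef_pos"]))
a=cv2.resize(a,(480,360));b=cv2.resize(b,(300,360),interpolation=cv2.INTER_CUBIC)
cv2.imwrite("pics/d.png",cv2.convertScaleAbs(np.hstack([a,b]),alpha=1.5))
E
```

```text
2.975 [ 0.48779384 -0.09157511  0.17884636] [-0.206  0.251 -0.062  1.26   0.031  3.053] [-0.02232931 -0.27664681  1.19243027]
[[ 0.993 -0.117  0.004]
 [-0.117 -0.993  0.03 ]
 [-0.    -0.031 -1.   ]]
[[369.61553191 249.08618867]]
```

View pics/d.png

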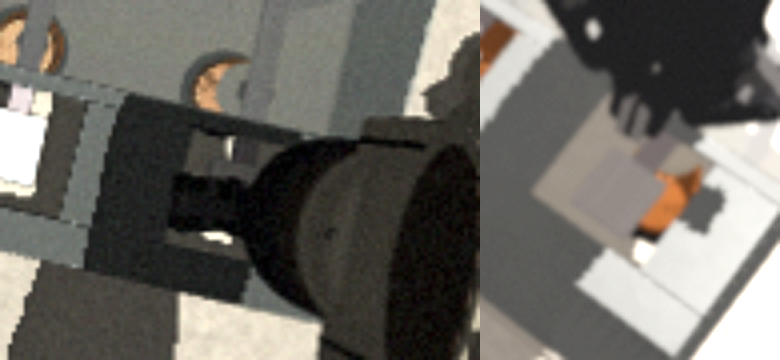

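The right side shows the tip over the right paddle in the right window, clear of the edges. The paddle is at crop (620,195) and the tip at (635,135). I'll descend now, watching the force.

>>> jog_arm --motion '[{"x": 0, "y": 0, "z": 12, "spin": 0, "fingers": 1}, {"x": 0, "y": 1, "z": 24, "spin": 0, "fingers": 1}, {"x": 0, "y": 1, "z": 36, "spin": 0, "fingers": 1}, {"x": 0, "y": 1, "z": 44, "spin": 0, "fingers": 1}, {"x": 0, "y": 1, "z": 50, "spin": 0, "fingers": 1}, {"x": 0, "y": 1, "z": 54, "spin": 0, "fingers": 1}, {"x": 0, "y": 1, "z": 58, "spin": 0, "fingers": 1}, {"x": 0, "y": 1, "z": 58, "spin": 0, "fingers": 1}]'

```text
clock: 4.08
eef_pos: [0.4878, -0.0908, 0.1205]
tool_rot: [0.998, -0.058, 0.001, -0.015]
ft_force: [-0.4, -0.1, 0.3]
grip_width: -0.0002
grasp_force: 0.0
```

>>> jog_arm --motion '[{"x": 0, "y": 0, "z": 2, "spin": 0, "fingers": 1}, {"x": 0, "y": 0, "z": 4, "spin": 0, "fingers": 1}, {"x": 0, "y": 0, "z": 5, "spin": 0, "fingers": 1}, {"x": 0, "y": 0, "z": 5, "spin": 0, "fingers": 1}]'

```text
clock: 4.58
eef_pos: [0.4878, -0.0907, 0.1156]
tool_rot: [0.998, -0.058, 0.001, -0.015]
ft_force: [-0.2, -0.1, -0.2]
grip_width: -0.0
grasp_force: 0.0
```

No contact force where the paddle should be, so I'll look before going further.

```bash
python3 - <<'E'
from h import *
o=readout.get_obs();print(o["clock"],o["eef_pos"],o["ft_force"])
c=camera("side");w=camera("wrist");t=camera("top")
print("side",proj(c,o["eef_pos"])-[320,200],"wrist",proj(w,o["eef_pos"]))
b=cv2.resize(c["pixels"][200:310,320:430,::-1],(400,400),interpolation=cv2.INTER_CUBIC)
e=cv2.resize(w["pixels"][120:320,220:420,::-1],(400,400),interpolation=cv2.INTER_CUBIC)
cv2.imwrite("pics/e.png",cv2.convertScaleAbs(np.hstack([b,e]),alpha=2))
E
```

```text
4.575 [ 0.48784151 -0.09066822  0.11557134] [-0.19411264 -0.1382548  -0.24376473]
side [[45.02955535 65.38520325]] wrist [[324.22155215 241.30520289]]
```

View pics/e.png

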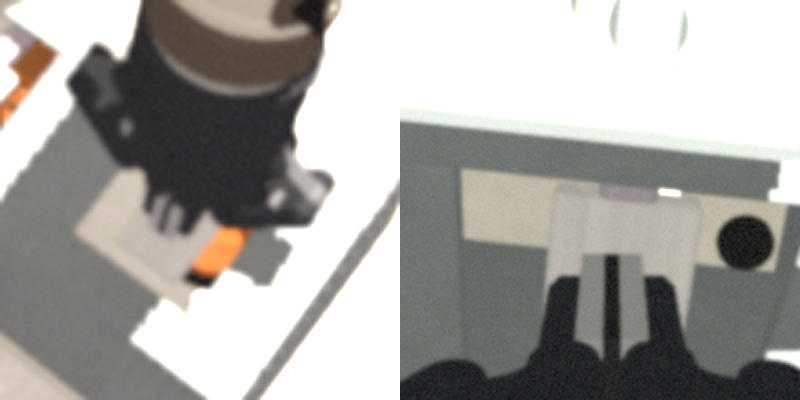

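The wrist view shows the tip centred over the paddle (paddle edges at crop x 555–700, rear edge at y 187). I'll work out the paddle's height from its known 36 mm width.

```bash
python3 - <<'E'
from h import *
w=camera("wrist");o=readout.get_obs()
uv=[[220+155/2,120+190/2],[220+300/2,120+200/2]]
for z in(.10,.106,.111,.116,.121,.126,.131):
  P=ray(w,uv,[z,z]);print(z,np.linalg.norm(P[0]-P[1]).round(4),P.mean(0).round(4))
# expected rear edge centre, press coords -> world
a=-.207;print(np.array([.4885,-.092])+.02*np.array([np.cos(a),np.sin(a)]))
g=w["pixels"].astype(int)
for v in(214,218,222,228): print(v,g[v,285:385:2].sum(1)//3)
E
```

```text
0.1 0.0409 [ 0.4945 -0.0963  0.1   ]
0.106 0.0395 [ 0.4969 -0.0966  0.106 ]
0.111 0.0384 [ 0.4989 -0.0969  0.111 ]
0.116 0.0372 [ 0.501  -0.0971  0.116 ]
0.121 0.0361 [ 0.503  -0.0974  0.121 ]
0.126 0.035 [ 0.505  -0.0977  0.126 ]
0.131 0.0338 [ 0.507  -0.0979  0.131 ]
[ 0.50807304 -0.0961105 ]
214 [ 91  90  90  90  90  91  86  82  82  79  80  80  81  82  84  83  83  75
  69  72  74  74  70  70  69  68  70  68  66  65  62  61  93 114 105  97
  87  75  59  56  55  55  55  55  56  55  55  56  55  54]
218 [ 92  90  90  91  92  88  86  89  88  88  87  88  84  85  85  87  87  84
  76  70  76  74  73  71  72  72  72  73  73  74  71  70  79  89  94 101
 107 105  84  82  83  84  86  86  86  82  79  78  73  71]
222 [91 92 91 92 89 89 88 89 91 88 90 88 89 87 89 91 93 92 93 91 88 89 89 90
 87 87 87 84 85 83 81 85 87 86 86 84 83 86 86 86 83 84 81 89 91 89 91 90
 89 90]
228 [92 91 92 91 93 86 88 90 91 91 87 91 89 87 90 92 91 93 92 91 92 89 89 88
 90 91 90 90 89 90 90 90 90 90 92 90 91 90 91 90 89 91 87 87 91 89 90 90
 90 87]
```

```bash
python3 - <<'E'
from h import *
from scipy.spatial.transform import Rotation as Ro
o=readout.get_obs();T=Ro.from_quat(o["tool_rot"]).as_matrix();p=np.array(o["eef_pos"])
w=camera("wrist");s=camera("side")
for x in(-11,0,11):
  for z in(-20,-10,0):
    print(x,z,proj(w,p+T@np.array([x,0,z])*1e-3).round(1),proj(s,p+T@np.array([x,0,z])*1e-3).round(1))
print("body front face x=38/42, z=-54,-73", [proj(w,p+T@np.array([x,0,z])*1e-3).round(0).tolist() for x in(38,42) for z in(-54,-73)])
g=w["pixels"].max(2); print(g[225:300:3,314],g[225:300:3,338]) 
g=w["pixels"].max(2)[:,324]; print([(v,int(g[v])) for v in range(236,400,6)])
E
```

```text
-11 -20 [[324.1 280. ]] [[363.5 265.2]]
-11 -10 [[324.2 269.3]] [[362.8 267.6]]
-11 0 [[324.3 259.7]] [[362.  269.9]]
0 -20 [[324.1 259.9]] [[366.6 260.5]]
0 -10 [[324.2 250. ]] [[365.9 262.9]]
0 0 [[324.3 241.2]] [[365.1 265.3]]
11 -20 [[324.1 238.8]] [[369.7 255.9]]
11 -10 [[324.2 229.9]] [[368.9 258.3]]
11 0 [[324.2 221.9]] [[368.1 260.7]]
body front face x=38/42, z=-54,-73 [[[324.0, 210.0]], [[323.0, 234.0]], [[324.0, 199.0]], [[323.0, 221.0]]]
[94 94 93 96 94 94 94 86 69 66 67 67 69 67 67 68 68 69 69 67 68 68 64 23
 20] [93 91 91 92 94 93 93 83 69 69 66 67 69 67 64 68 69 66 68 66 67 67 57 21
 23]
[(236, 93), (242, 94), (248, 28), (254, 20), (260, 16), (266, 13), (272, 12), (278, 13), (284, 16), (290, 18), (296, 20), (302, 24), (308, 20), (314, 24), (320, 20), (326, 23), (332, 22), (338, 24), (344, 54), (350, 53), (356, 100), (362, 117), (368, 165), (374, 202), (380, 13), (386, 15), (392, 20), (398, 14)]
```

The side view shows the paddle hasn't moved, and the tip edge at wrist row 247 puts the real tips some way behind the TCP. So there is no contact yet. I'll go on in small steps, watching the force.

>>> jog_arm --motion '[{"x": -2, "y": 0, "z": 1, "spin": 0, "fingers": 1}, {"x": -4, "y": 0, "z": 2, "spin": 0, "fingers": 1}, {"x": -4, "y": 0, "z": 3, "spin": 0, "fingers": 1}, {"x": -4, "y": 0, "z": 4, "spin": 0, "fingers": 1}, {"x": -4, "y": 0, "z": 4, "spin": 0, "fingers": 1}]'

```text
clock: 5.5
eef_pos: [0.4839, -0.0901, 0.1115]
tool_rot: [0.998, -0.058, 0.001, -0.015]
ft_force: [-0.4, 0.3, 0.3]
grip_width: 0.0003
grasp_force: 0.0
```

```bash
cat > q.py <<'E'
from h import *
o=readout.get_obs();print(o["clock"],o["eef_pos"],o["ft_force"],o["ft_torque"],np.array(o["tau"]).round(2))
w=camera("wrist")["pixels"];s=camera("side")["pixels"]
import os
i=len([f for f in os.listdir('.') if f.startswith('f') and f.endswith('.npz')]);np.savez(f"f{i}.npz",w=w,s=s)
# wrist: row of paddle rear edge (col 312) and its columns at +8
g=w[:,:,:].astype(int).mean(2)
print("w col308",g[196:250:3,304].round().astype(int),"row",g[226,285:385:4].round().astype(int))
E
python3 q.py
```

```text
5.5 [ 0.483933   -0.09010229  0.11154152] [-0.4344584   0.28621594  0.29536883] [-0.03962643 -0.0518138   0.00677426] [-0.000e+00 -3.764e+01  2.310e+01  1.000e-02  1.000e-01  0.000e+00]
w col308 [56 56 59 89 82 84 88 91 90 90 90 90 90 91 91 90 90 89] row [91 90 90 91 91 90 90 91 92 92 89 88 90 91 91 88 90 92 91 90 93 91 89 91
 90]
```

>>> jog_arm --motion '[{"x": 0, "y": 1, "z": 1, "spin": 0, "fingers": 1}, {"x": 0, "y": 1, "z": 2, "spin": 0, "fingers": 1}, {"x": 0, "y": 1, "z": 3, "spin": 0, "fingers": 1}, {"x": 0, "y": 1, "z": 3, "spin": 0, "fingers": 1}]'

```text
clock: 6.1
eef_pos: [0.4839, -0.0911, 0.1087]
tool_rot: [0.998, -0.058, 0.001, -0.015]
ft_force: [-1.3, -1.1, 1.4]
grip_width: -0.0004
grasp_force: 0.7
```

```bash
python3 q.py; python3 - <<'E'
# shift of the paddle texture in side view between first and now: paddle left part patch, by template matching vs. f0
from h import *
a=np.load("f0.npz")["s"];b=np.load("f1.npz")["s"];z=cv2.cvtColor(cv2.imread("pics/side0.png"),cv2.COLOR_BGR2RGB)
for n,i in(("start",z),("f0",a),("f1",b)):
  print(n);print(i[262:284:2,346:374:2].mean(2).astype(int))
E
```

```text
6.1 [ 0.48385459 -0.09109296  0.1086898 ] [-1.31799049 -1.07747067  1.36468769] [-0.11795447  0.14418414 -0.0302958 ] [  0.19 -36.98  22.74  -0.15   0.21  -0.  ]
w col308 [57 57 56 61 85 80 85 89 90 88 92 91 90 89 89 88 89 88] row [92 91 87 91 91 89 89 91 93 91 90 91 91 88 90 90 92 91 91 92 92 89 91 89
 91]
start
[[ 64  65  68 101 117 153 155 155 157 156 154 156 155 155]
 [ 63  65 106 141 145 155 155 157 157 155 156 156 156 157]
 [ 66 104 141 125 119 142 158 158 156 157 157 157 159 159]
 [ 93 136 155 149 118 105 144 154 157 157 158 159 160 160]
 [107 119 144 157 154 130 102 125 154 158 159 161 161 151]
 [107 106 114 139 151 149 138 105 118 151 161 163 157 108]
 [105 106 106 109 106  86 125 139  85 100 143 159 123  47]
 [106 105 106 106 105  95  82  79  67  66  83 111  78  29]
 [105 105 104 106 105 107 104  88  67  70  94 135 145 120]
 [104 104 105 105 105 107 107 105  90  80 114 147 158 158]
 [103 103 104 104 104 106 105 106 107 101  77  96 154 158]]
f0
[[ 98  98  98  97  95  95  86  72  61  47  71  53  23  30]
 [ 98  97  98  97  95  94  91  76  51  57  70  41  24  59]
 [ 96  97  98 
[... 470 characters left out ...]
0  60  59  60  59  59  60  85  98  97 100 142]]
f1
[[ 97  98  98  98  96  95  78  59  70  42  68  60  27  24]
 [ 98  97  97  96  96  94  92  79  60  47  71  53  24  35]
 [ 95  98  97  94  94  94  94  85  56  59  71  43  26  68]
 [ 79  95  97  96  93  92  94  92  82  78  78  71  62  89]
 [ 62  71  90  99  98  94  92  93  94  93  92  94  94  95]
 [ 60  60  66  86  96  98  97  92  92  94  95  96  95  90]
 [ 60  60  60  63  78  95  98  97  94  93  96  96  87  52]
 [ 60  60  59  59  61  71  90  98 100  95  93  92  65  21]
 [ 60  59  60  59  59  60  66  84  97  99  97  96  90  73]
 [ 59  59  59  60  59  60  59  62  77  95  98  98  99  99]
 [ 60  60  60  59  59  60  59  60  61  70  89  97  99 107]]
```

>>> jog_arm --motion '[{"x": 0, "y": 0, "z": 1, "spin": 0, "fingers": 1}, {"x": 0, "y": 0, "z": 2, "spin": 0, "fingers": 1}, {"x": 0, "y": 0, "z": 3, "spin": 0, "fingers": 1}, {"x": 0, "y": 0, "z": 3, "spin": 0, "fingers": 1}]'

```text
clock: 6.7
eef_pos: [0.4838, -0.091, 0.1055]
tool_rot: [0.998, -0.058, 0.001, -0.015]
ft_force: [-0.0, 0.3, 1.3]
grip_width: 0.0001
grasp_force: 0.8
```

```bash
python3 q.py|head -1; python3 - <<'E'
from h import *
for n in(1,2):
  i=np.load(f"f{n}.npz")["s"]; print(i[264:284:2,346:374:2].mean(2).astype(int))
E
```

```text
6.7 [ 0.48380908 -0.09100066  0.105511  ] [-0.03995603  0.27909394  1.34766801] [-0.21456758  0.18468678  0.02661869] [ 4.500e-01 -3.700e+01  2.266e+01 -2.000e-01  3.600e-01 -1.000e-02]
[[ 98  97  97  96  96  94  92  79  60  47  71  53  24  35]
 [ 95  98  97  94  94  94  94  85  56  59  71  43  26  68]
 [ 79  95  97  96  93  92  94  92  82  78  78  71  62  89]
 [ 62  71  90  99  98  94  92  93  94  93  92  94  94  95]
 [ 60  60  66  86  96  98  97  92  92  94  95  96  95  90]
 [ 60  60  60  63  78  95  98  97  94  93  96  96  87  52]
 [ 60  60  59  59  61  71  90  98 100  95  93  92  65  21]
 [ 60  59  60  59  59  60  66  84  97  99  97  96  90  73]
 [ 59  59  59  60  59  60  59  62  77  95  98  98  99  99]
 [ 60  60  60  59  59  60  59  60  61  70  89  97  99 107]]
[[ 98  97  97  96  95  94  89  73  61  47  71  52  23  30]
 [ 96  98  97  94  94  93  93  79  52  58  70  41  23  59]
 [ 79  95  97  94  92  94  95  90  67  71  73  49  48  87]
 [ 63  71  89  97  96  92  93  94  93  89  88  88  90  96]
 [ 60  60  67  85  96  96  93  92  94  94  94  95  96  92]
 [ 59  59  60  63  77  94  97  95  93  95  96  96  91  61]
 [ 60  60  59  59  60  71  89  98  97  94  95  94  70  24]
 [ 61  59  59  60  59  60  66  84  97  97  93  93  90  73]
 [ 61  59  58  59  60  60  59  62  77  94  97  98  99  99]
 [ 60  59  60  59  59  60  60  58  61  70  89  97  99 107]]
```

>>> jog_arm --motion '[{"x": 0, "y": 0, "z": 1, "spin": 0, "fingers": 1}, {"x": 0, "y": 0, "z": 2, "spin": 0, "fingers": 1}, {"x": 0, "y": 0, "z": 3, "spin": 0, "fingers": 1}, {"x": 0, "y": 0, "z": 4, "spin": 0, "fingers": 1}, {"x": 0, "y": 0, "z": 5, "spin": 0, "fingers": 1}, {"x": 0, "y": 0, "z": 5, "spin": 0, "fingers": 1}]'

```text
clock: 7.55
eef_pos: [0.4839, -0.0908, 0.1007]
tool_rot: [0.998, -0.058, 0.001, -0.015]
ft_force: [-0.4, -1.0, 2.5]
grip_width: -0.0001
grasp_force: 1.1
```

>>> jog_arm --motion '[{"x": 0, "y": 0, "z": 1, "spin": 0, "fingers": 1}, {"x": 0, "y": 0, "z": 2, "spin": 0, "fingers": 1}, {"x": 0, "y": 0, "z": 3, "spin": 0, "fingers": 1}, {"x": 0, "y": 0, "z": 4, "spin": 0, "fingers": 1}]'

```text
clock: 8.05
eef_pos: [0.4841, -0.0909, 0.0973]
tool_rot: [0.998, -0.058, 0.001, -0.015]
ft_force: [-2.3, -1.7, 7.4]
grip_width: 0.0003
grasp_force: 3.6
```

Contact is now as expected: 2 N of spring, then 7 N as the stopper moves. Continuing.

>>> jog_arm --motion '[{"x": 0, "y": 0, "z": 1, "spin": 0, "fingers": 1}, {"x": 0, "y": 0, "z": 2, "spin": 0, "fingers": 1}, {"x": 0, "y": 0, "z": 3, "spin": 0, "fingers": 1}, {"x": 0, "y": 0, "z": 4, "spin": 0, "fingers": 1}, {"x": 0, "y": 0, "z": 5, "spin": 0, "fingers": 1}, {"x": 0, "y": 0, "z": 6, "spin": 0, "fingers": 1}, {"x": 0, "y": 0, "z": 6, "spin": 0, "fingers": 1}]'

```text
clock: 8.93
eef_pos: [0.4845, -0.091, 0.0914]
tool_rot: [0.998, -0.058, 0.002, -0.015]
ft_force: [-1.7, -2.5, 6.9]
grip_width: -0.0003
grasp_force: 3.2
```

>>> jog_arm --motion '[{"x": 0, "y": 0, "z": 1, "spin": 0, "fingers": 1}, {"x": 0, "y": 0, "z": 2, "spin": 0, "fingers": 1}, {"x": 0, "y": 0, "z": 3, "spin": 0, "fingers": 1}, {"x": 0, "y": 0, "z": 3, "spin": 0, "fingers": 1}]'

```text
clock: 9.43
eef_pos: [0.4848, -0.091, 0.0886]
tool_rot: [0.998, -0.058, 0.002, -0.015]
ft_force: [-1.5, -2.2, 6.4]
grip_width: 0.0001
grasp_force: 3.4
```

>>> jog_arm --motion '[{"x": 0, "y": 0, "z": 1, "spin": 0, "fingers": 1}, {"x": 0, "y": 0, "z": 2, "spin": 0, "fingers": 1}, {"x": 0, "y": 0, "z": 2, "spin": 0, "fingers": 1}]'

```text
clock: 9.8
eef_pos: [0.485, -0.091, 0.0867]
tool_rot: [0.998, -0.058, 0.002, -0.015]
ft_force: [-0.3, -2.9, 6.8]
grip_width: 0.0003
grasp_force: 3.4
```

>>> jog_arm --motion '[{"x": 0, "y": 0, "z": 1, "spin": 0, "fingers": 1}, {"x": 0, "y": 0, "z": 2, "spin": 0, "fingers": 1}, {"x": 0, "y": 0, "z": 2, "spin": 0, "fingers": 1}]'

```text
clock: 10.18
eef_pos: [0.4853, -0.0911, 0.0848]
tool_rot: [0.998, -0.058, 0.003, -0.014]
ft_force: [-0.6, -3.0, 7.1]
grip_width: 0.0
grasp_force: 3.3
```

>>> jog_arm --motion '[{"x": 0, "y": 0, "z": 1, "spin": 0, "fingers": 1}, {"x": 0, "y": 0, "z": 1, "spin": 0, "fingers": 1}]'

```text
clock: 10.42
eef_pos: [0.4854, -0.0911, 0.0842]
tool_rot: [0.998, -0.058, 0.003, -0.014]
ft_force: [-1.4, -2.5, 9.6]
grip_width: -0.0003
grasp_force: 4.7
```

>>> jog_arm --motion '[{"x": 0, "y": 0, "z": 1, "spin": 0, "fingers": 1}, {"x": 0, "y": 0, "z": 1, "spin": 0, "fingers": 1}]'

```text
clock: 10.68
eef_pos: [0.4855, -0.0911, 0.0838]
tool_rot: [0.998, -0.058, 0.003, -0.014]
ft_force: [-3.2, -2.7, 12.7]
grip_width: -0.0002
grasp_force: 6.7
```

Force is climbing with almost no travel, so it's on the hard stop. I'll press slightly more and hold for over 2 s.

>>> jog_arm --motion '[{"x": 0, "y": 0, "z": 1, "spin": 0, "fingers": 1}, {"x": 0, "y": 0, "z": 2, "spin": 0, "fingers": 1}, {"x": 0, "y": 0, "z": 2, "spin": 0, "fingers": 1}, {"x": 0, "y": 0, "z": 2, "spin": 0, "fingers": 1}]'

```text
clock: 11.18
eef_pos: [0.4856, -0.0912, 0.0831]
tool_rot: [0.998, -0.058, 0.004, -0.014]
ft_force: [-6.2, -1.7, 20.8]
grip_width: 0.0001
grasp_force: 10.9
```

>>> jog_arm --motion '[{"x": 0, "y": 0, "z": 0, "spin": 0, "fingers": 1}, {"x": 0, "y": 0, "z": 0, "spin": 0, "fingers": 1}, {"x": 0, "y": 0, "z": 0, "spin": 0, "fingers": 1}, {"x": 0, "y": 0, "z": 0, "spin": 0, "fingers": 1}, {"x": 0, "y": 0, "z": 0, "spin": 0, "fingers": 1}, {"x": 0, "y": 0, "z": 0, "spin": 0, "fingers": 1}, {"x": 0, "y": 0, "z": 0, "spin": 0, "fingers": 1}, {"x": 0, "y": 0, "z": 0, "spin": 0, "fingers": 1}]'

```text
clock: 12.18
eef_pos: [0.4856, -0.0912, 0.0831]
tool_rot: [0.998, -0.059, 0.004, -0.014]
ft_force: [-5.5, -2.6, 21.0]
grip_width: 0.0003
grasp_force: 10.9
```

>>> jog_arm --motion '[{"x": 0, "y": 0, "z": 0, "spin": 0, "fingers": 1}, {"x": 0, "y": 0, "z": 0, "spin": 0, "fingers": 1}, {"x": 0, "y": 0, "z": 0, "spin": 0, "fingers": 1}, {"x": 0, "y": 0, "z": 0, "spin": 0, "fingers": 1}, {"x": 0, "y": 0, "z": 0, "spin": 0, "fingers": 1}, {"x": 0, "y": 0, "z": 0, "spin": 0, "fingers": 1}, {"x": 0, "y": 0, "z": 0, "spin": 0, "fingers": 1}, {"x": 0, "y": 0, "z": 0, "spin": 0, "fingers": 1}]'

```text
clock: 13.18
eef_pos: [0.4856, -0.0912, 0.0831]
tool_rot: [0.998, -0.059, 0.004, -0.014]
ft_force: [-5.6, -1.8, 21.1]
grip_width: -0.0001
grasp_force: 10.9
```

>>> jog_arm --motion '[{"x": 0, "y": 0, "z": 0, "spin": 0, "fingers": 1}, {"x": 0, "y": 0, "z": 0, "spin": 0, "fingers": 1}, {"x": 0, "y": 0, "z": 0, "spin": 0, "fingers": 1}, {"x": 0, "y": 0, "z": 0, "spin": 0, "fingers": 1}]'

```text
clock: 13.68
eef_pos: [0.4856, -0.0912, 0.0831]
tool_rot: [0.998, -0.059, 0.004, -0.014]
ft_force: [-5.4, -1.9, 21.3]
grip_width: -0.0
grasp_force: 10.9
```

>>> jog_arm --motion '[{"x": 0, "y": 0, "z": -5, "spin": 0, "fingers": 1}, {"x": 0, "y": 0, "z": -12, "spin": 0, "fingers": 1}, {"x": 0, "y": 0, "z": -20, "spin": 0, "fingers": 1}, {"x": 0, "y": -1, "z": -30, "spin": 0, "fingers": 1}, {"x": 0, "y": -1, "z": -45, "spin": 0, "fingers": 1}, {"x": 0, "y": -2, "z": -65, "spin": 0, "fingers": 1}, {"x": 0, "y": -3, "z": -90, "spin": 0, "fingers": 1}, {"x": 0, "y": -3, "z": -130, "spin": 0, "fingers": 1}]'

```text
clock: 14.68
eef_pos: [0.4826, -0.0905, 0.2098]
tool_rot: [0.998, -0.058, -0.001, -0.016]
ft_force: [-0.1, 0.2, -0.0]
grip_width: 0.0002
grasp_force: 0.0
```

>>> jog_arm --motion '[{"x": 0, "y": 0, "z": -50, "spin": 0, "fingers": 1}, {"x": 0, "y": 0, "z": -100, "spin": 0, "fingers": 1}, {"x": -40, "y": 0, "z": -120, "spin": 0, "fingers": 1}, {"x": -80, "y": 0, "z": -120, "spin": 0, "fingers": 1}, {"x": -100, "y": 0, "z": -120, "spin": 0, "fingers": 1}, {"x": -100, "y": 0, "z": -120, "spin": 0, "fingers": 1}, {"x": -100, "y": 0, "z": -120, "spin": 0, "fingers": 1}]'

```text
clock: 15.55
eef_pos: [0.3846, -0.0831, 0.3298]
tool_rot: [0.998, -0.058, 0.001, -0.015]
ft_force: [-0.0, -0.6, 0.0]
grip_width: -0.0
grasp_force: 0.0
```

```bash
python3 - <<'E'
from h import *
o=readout.get_obs();print(o["clock"],o["eef_pos"],o["ft_force"],np.array(o["joint_vel"]).round(3))
c=camera("side");s=c["pixels"].astype(int);z=cv2.imread("pics/side0.png")[:,:,::-1].astype(int)
d=np.abs(s-z).max(2)>40
for n,(x,y,w,h) in dict(jar=(262,145,35,50),sample=(262,190,20,25),bottle=(455,255,60,60),rpaddle=(350,245,38,32),rlever=(385,195,45,50),lwin=(290,200,50,50)).items(): print(n,d[y:y+h,x:x+w].mean().round(3))
t=camera("top");a=t["pixels"].astype(int);b=cv2.imread("pics/top0.png")[:,:,::-1].astype(int);d=np.abs(a-b).max(2)>40
for n,(x,y,w,h) in dict(jar=(252,160,36,36),sample=(278,208,18,18),bottle=(435,200,65,40),rpaddle=(372,228,38,38)).items(): print("top",n,d[y:y+h,x:x+w].mean().round(3))
# stopper colour patch right vial
print(a[216:230:2,378:394:2].mean(2).astype(int)); print(b[216:230:2,378:394:2].mean(2).astype(int))
E
```

```text
15.55 [ 0.38461306 -0.0830695   0.32982281] [-0.00594621 -0.56307414  0.04138828] [ 0.003  0.018  0.005 -0.003  0.     0.   ]
jar 0.0
sample 0.0
bottle 0.0
rpaddle 0.081
rlever 0.399
lwin 0.19
top jar 0.0
top sample 0.0
top bottle 0.0
top rpaddle 0.0
[[ 43  47  25  80  81  76  83  72]
 [ 46  30  66 110  80  78  81  65]
 [ 30 111  70  77  76  80  57  65]
 [ 54  82 104  77  80  83  46  71]
 [ 51 104 105  71  81  82  43  71]
 [ 31  96 107  87  78  81  65  72]
 [ 73  72  76  66  64  76  64  67]]
[[ 44  41  26  72  80  62  73  71]
 [ 41  34  66 103  71  80  77  64]
 [ 27 101  66  73  78  75  60  61]
 [ 44  76  97  82  75  76  39  70]
 [ 47 101  98  74  73  73  44  67]
 [ 29  95 105  95  79  73  63  67]
 [ 68  68  71  73  56  70  67  67]]
```

```bash
python3 -c "
from workcell import bot
print(bot.job_done())"
```

```text
the job is handed in; nothing more can be done
None
```

I pressed the right lever (the stoppered vial's) to its hard stop at about 21 N, held it 2.5 s, let it rise and withdrew; the bystander items are unmoved in the images, I saw no sign of touching the guard or vials, and the job is handed in, though the stopper being home is inferred from lever travel and force.

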